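Return the tall jar to the bench carousel, turn it to the front and hold

ROBOT

A 6-joint arm with a two-finger parallel gripper is mounted at the origin on the work surface. World frame = base frame: x ahead of the robot, y to its left, z up, the work surface at z = 0. Lengths are in mm, angles in rad, forces in N, time in s.
With the tool pointing down it reaches from about 325 to 875 mm from the base axis. Payload 4.4 kg.
Tool frame: the origin (TCP) lies on the centre line of the jaws, within the pads' length; the fingertips stand ahead of it and the grasp point (between the pads) lies 6 mm ahead of it (ctrl.tcp_to_tips is the z of the fingertips in the tool frame, in mm); z points along the fingers, y is the direction in which the jaws open and shut (so a half turn about z gives the same grasp; the last joint's range is limited). The gripper opens to 85 mm and grips with 20 to 120 N. Pads are 22 mm wide; open, the fingers measure 114 mm over their backs; the gripper's body (76 mm by 85 mm) begins 54 mm behind the grasp point. The pads swing forward as they close: fully open they stand 13 mm farther back than shut.
Start: joints at [-1.46, 0.207, 1.542, -0, 1.393, -0.15], TCP at [148.253, -555.561, 256.282] pointing down, gripper open.
Joint ranges: [-2.73, 2.73], [-0.86, 2.22], [0.23, 2.46], [-1.11, 4.25], [0.08, 2.63], [-2.82, 2.82]. Speed limits (rad/s): [2.79, 2.79, 3.14, 3.14, 3.14, 3.14].

INTERFACE

Orientations are given as a 3x3 rotation matrix whose columns are the frame's x, y, z axes.
In Python, from plant import ctrl, sensors, optics gives the robot as it stands. Calls block until the motion is done:
- ctrl.move_ptp(position, orientation): joint-space move of the TCP to a pose.
- ctrl.move_l(position, rot=None, vel=150, threshold=None): straight line of the TCP; rot=None keeps the orientation; vel is the mean speed in mm/s. With threshold (N) it stops when the force on the tool has changed by that much, and returns True; else False.
- ctrl.set_joints(angles): joint-space move.
- ctrl.gripper_to(opening, force=None): finger opening in mm; force is the grip in N (None keeps the last); returns when the fingers have stopped.
- ctrl.hold(seconds).
- ctrl.solve_ik(position, orientation): joint angles nearest the present ones, or None.
- sensors.read_state(): the state.
- optics.grab_frame(name): name is "scene" or "top" or "wrist"; returns (picture, depth): 400x640x3 uint8, red, green, blue; 400x640 float32, mm along the optical axis (not along the pixel's ray), 0 where there is no reading.
- optics.camera_params(name): a dict with "mtx" (3x3 intrinsics, pixels), "R" (3x3) and "t" (3): a world point X has camera coordinates R X + t; the wrist camera has in their place "T_tool_cam" (4x4, takes a point from camera to tool coordinates, whose origin is the TCP and whose axes are the flange's). Camera axes: x right, y down, z forward; pixel columns grow to the right and rows downward; lengths in mm; the calibration is good to about 2 mm. A picture is of the moment at which its call begins: read the wrist's pose just before it. camera_params takes no time and is no camera call.
A pose or a line that the arm cannot do raises ctrl.MotionError and nothing moves.
- ctrl.finish_job(): hands the job in, once; it reports no verdict.
The state is a dict: "t": time; "q": joint angles; "qvel": joint speeds; "tau": joint torques, N m; "eef_pos": TCP position; "eef_rot": TCP orientation; "force": force on the tool from outside, world axes, zero at the start; "wrist_torque": the same for the moment, N m; "grip_width": finger opening in mm.
Only numpy, scipy, OpenCV 4.12 (cv2) and the standard library are available. Lean on these libraries where they do the work, as an engineer would, in place of code of your own. Each camera call takes 0.05 s, during which the arm holds its last target.

TASK

Put the tall screw jar from the mat upright into the free pocket of the jar carousel, and have the carousel turned so that this jar stands at the front, right behind the blank label holder on the fixed base. Finish while still gripping the carousel's T-handle, holding the turntable still: do not let go at the end. Turn it without upsetting any jar: all the others stay standing in their pockets and everything else on the bench stays where it is.

Things in the scene. Friction and masses are not known exactly. Their poses are not given: they have to be found in the camera images.
- tall_jar: the tall jar: upright cylinder 46 mm diameter, 110 mm tall (the others are 70 mm), clear with a black lid (top 18 mm, same diameter) and dark screws in its lower half, 0.10 to 0.20 kg, loose; at the start it stands on the mat to the robot's left. Origin at the centre of its underside, z up.
- carousel_base: fixed black base: a 230 mm disc under the turntable with a tongue 10 mm high pointing from the axis along the base's own -x (the front, roughly towards the robot), which carries an upright blank aluminium label holder 50 mm wide, top 44 mm above the bench, 172 mm from the axis. Origin on the axis at bench height. Position and yaw vary.
- front (a point): fixed point of the base where the underside of the tall jar must finally be: 105 mm from the axis towards the label holder, 30 mm above the bench (the height of the turntable's upper face).
- turntable: grey disc, 280 mm diameter, 8 mm thick, upper face 30 mm above the bench; turns either way for over a full turn about the vertical axis, bearing friction 0.05 N m, no spring or detents, stays where left. Four pockets 105 mm from the axis, every 90 degrees. A 16 mm column on the axis carries the T-handle. Origin on the axis, 22 mm above the bench; its own -x points to the free pocket.
- free_pocket (a point): centre of the floor of the one empty pocket (an upright ring, 52 mm inner and 60 mm outer diameter, 20 mm high, open on top; the other three pockets are alike), 105 mm from the axis, at the turntable's upper face, 30 mm above the bench; moves with the turntable.
- handle (a point): centre of the T-handle, a level black bar 70 mm long, 16 mm wide, 24 mm high on top of the column; it spans 170 to 194 mm above the bench (this point: 182 mm). Its long direction is +45 degrees (counter-clockwise from above) from the turntable's own x axis, between the pockets. The tall jar in a pocket reaches 140 mm above the bench.
- squat_jar1: squat jar, 48 mm diameter, 70 mm tall, clear with a black lid and dark screws inside, about 0.12 kg, loose in one of the three other pockets of the turntable and riding round with it; origin at the centre of its underside. Must stay standing in its pocket.
- squat_jar2: squat jar, 48 mm diameter, 70 mm tall, clear with a black lid and dark screws inside, about 0.12 kg, loose in one of the three other pockets of the turntable and riding round with it; origin at the centre of its underside. Must stay standing in its pocket.
- squat_jar3: squat jar, 48 mm diameter, 70 mm tall, clear with a black lid and dark screws inside, about 0.12 kg, loose in one of the three other pockets of the turntable and riding round with it; origin at the centre of its underside. Must stay standing in its pocket.
- spare_jar: another squat jar like those in the carousel (48 mm diameter, 70 mm tall), standing loose on the mat; not to be moved. Origin at the centre of its underside.
- phone: dark phone lying flat, 74 x 150 x 9 mm; not to be moved. Origin at the centre of its underside.
- driver: screwdriver lying on the mat, 160 mm long; not to be moved. Origin near its middle.
- flux_bottle: small white bottle, 40 mm diameter, 100 mm tall; not to be moved. Origin at the centre of its underside.
- mouse: black round computer mouse, 60 mm across, 32 mm high; not to be moved. Origin at the centre of its underside.
Things that resemble listed ones, but are neither listed nor needed, are in the scene too. What is shaped like the squat_jar3 but orange is not meant.

How it is judged:
By the outcome, as a careful person would: the job done as asked, in the order asked, and still so for the second after the job is handed in, while the arm keeps its last pose, push and grip.
It also fails if it takes over 72 s, if anything falls off the work surface, if the arm or the gripper's body presses on something with over 40 N, if the wrist force passes 120 N, or if a joint passes its speed limit or range.

## Working session

There is one attempt and no reset: what is moved stays moved. The work goes in short steps, each a Python script; the robot and the scene stay as the last script left them, time stands still between calls to the robot, and variables do not carry over. Pictures are saved under pics/ and viewed, and the job is handed in when it is done.

```bash
mkdir -p pics; ls; python3 - <<'E'
from plant import ctrl,sensors,optics
import cv2,numpy as np
for n in("scene","top"):
    p,d=optics.grab_frame(n)
    cv2.imwrite(f"pics/{n}0.png",p[:,:,::-1]); np.save(f"pics/{n}0_d.npy",d)
    c=optics.camera_params(n); print(n,c)
print(optics.camera_params("wrist"),ctrl.tcp_to_tips,sensors.read_state()["t"])
E
```

```text
pics
scene {'mtx': array([[386.57727863,   0.        , 323.22227439],
       [  0.        , 386.57727863, 204.0979567 ],
       [  0.        ,   0.        ,   1.        ]]), 'R': array([[ 0.67057287,  0.74151508, -0.02207721],
       [ 0.43457257, -0.41676717, -0.79840579],
       [-0.60123099,  0.52579511, -0.60171488]]), 't': array([-380.19872032,  -90.55000823, 1617.03381334])}
top {'mtx': array([[486.89204199,   0.        , 319.62673505],
       [  0.        , 486.89204199, 201.23844837],
       [  0.        ,   0.        ,   1.        ]]), 'R': array([[ 0.01433492, -0.99980185, -0.01381182],
       [-0.9829461 , -0.01155786, -0.18353031],
       [ 0.1833343 ,  0.01620716, -0.98291702]]), 't': array([  36.14245448,  529.984314  , 1392.93969013])}
{'mtx': array([[302.32988309,   0.        , 320.84958628],
       [  0.        , 302.32988309, 199.81230695],
       [  0.        ,   0.        ,   1.        ]]), 'T_tool_cam': array([[-9.48316641e-04, -9.51778206e-01, -3.06785507e-01,
         7.79801994e+01],
       [ 9.99999545e-01, -9.35476061e-04, -1.88895763e-04,
         7.88267724e-01],
       [-1.07203627e-04, -3.06785546e-01,  9.51778660e-01,
        -1.17752167e+02],
       [ 0.00000000e+00,  0.00000000e+00,  0.00000000e+00,
         1.00000000e+00]])} 25.0 0.1
```

View pics/scene0.png

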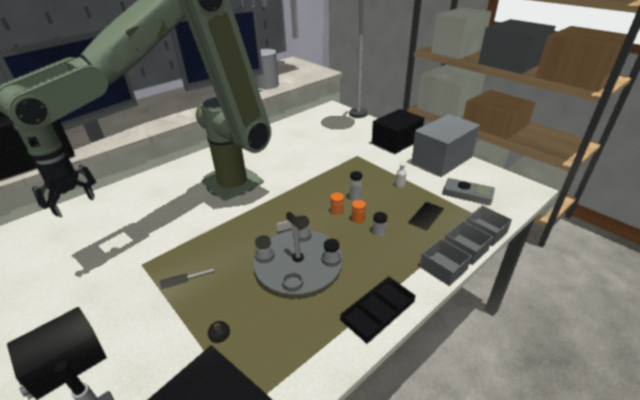

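View pics/top0.png

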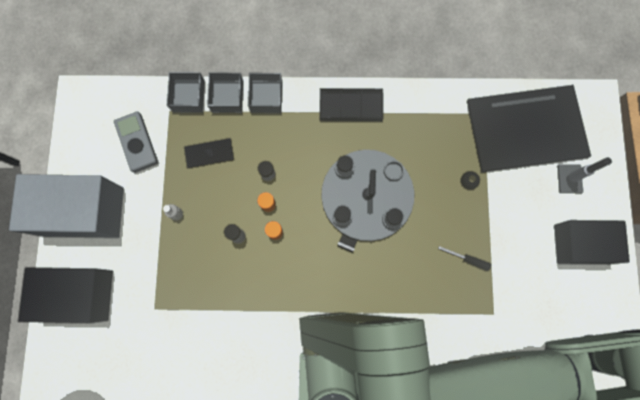

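```bash
cat > h.py <<'E'
import numpy as np,cv2
from plant import ctrl,sensors,optics
def ray(n,uv,z):
    c=optics.camera_params(n);K,R,t=c["mtx"],c["R"],c["t"]
    d=R.T@np.linalg.solve(K,[uv[0],uv[1],1.]);o=-R.T@t
    return o+d*(z-o[2])/d[2]
def proj(n,X):
    c=optics.camera_params(n);x=c["R"]@np.asarray(X,float)+c["t"];x=c["mtx"]@x;return x[:2]/x[2]
def pts(n,d):
    c=optics.camera_params(n);K,R,t=c["mtx"],c["R"],c["t"]
    v,u=np.mgrid[:400,:640];P=np.stack([(u-K[0,2])/K[0,0]*d,(v-K[1,2])/K[1,1]*d,d],-1)
    return (P-t)@R
E
python3 - <<'E'
from h import *
a=cv2.imread("pics/scene0.png");b=cv2.imread("pics/top0.png")
s=cv2.resize(a[150:310,230:430],(600,480),interpolation=cv2.INTER_CUBIC)
cv2.imwrite("pics/c1.png",s)
cv2.imwrite("pics/c2.png",cv2.resize(b[130:270,210:430],None,fx=3.6,fy=3.6,interpolation=cv2.INTER_CUBIC))
P=pts("top",np.load("pics/top0_d.npy"))
for uv in[(233,231),(266,168),(343,214),(344,163),(393,216),(368,194),(372,180),(393,171),(380,205),(347,243),(265,200),(273,229)]:
    print(uv,P[uv[1],uv[0]].round())
E
```

```text
(233, 231) [431. 285. 107.]
(266, 168) [625. 204.  65.]
(343, 214) [483. -25. 103.]
(344, 163) [634. -27.  99.]
(393, 216) [ 479. -166.  106.]
(368, 194) [550. -99.  64.]
(372, 180) [562. -99. 195.]
(393, 171) [ 628. -177.   32.]
(380, 205) [ 524. -137.   31.]
(347, 243) [411. -40.  10.]
(265, 200) [527. 203.  70.]
(273, 229) [442. 176.  70.]
```

View pics/c1.png

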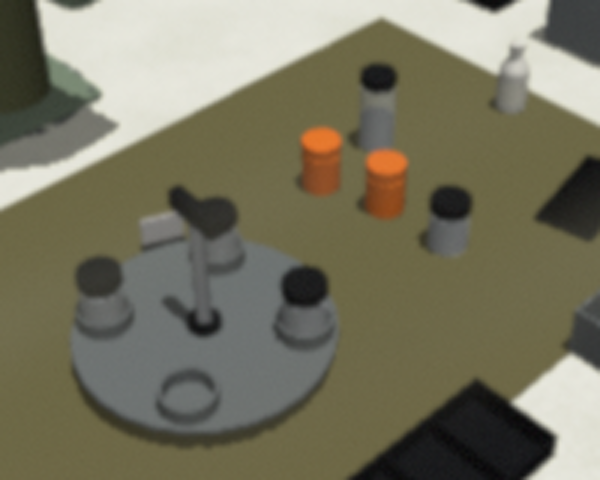

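View pics/c2.png

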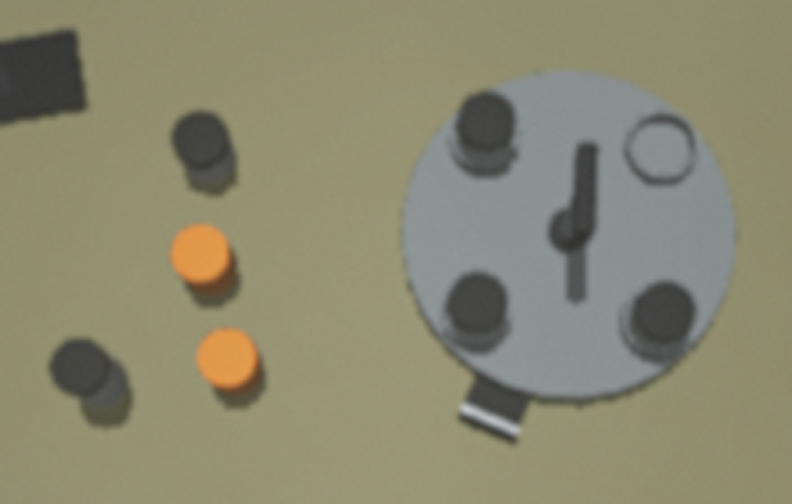

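The tall jar is at top (233,231)/scene (356,185): lid at ~107 mm. The other dark jar, top (266,168)/scene (380,222), is only ~67 mm high, so it's the spare; the orange ones at (265,200) and (273,229) are distractors. Now measuring precisely.

```bash
python3 - <<'E'
from h import *
b=cv2.imread("pics/top0.png").astype(int);P=pts("top",np.load("pics/top0_d.npy"))
v,u=np.mgrid[:400,:640]
B,G,R=b[...,0],b[...,1],b[...,2]; V=b.max(-1)
# disc by colour: not mat (mat R-B>15)
m=((R-B)<14)&(V>90)&(abs(u-368)<60)&(abs(v-195)<55)
m=cv2.morphologyEx(m.astype(np.uint8),cv2.MORPH_OPEN,np.ones((3,3)))
cs,_=cv2.findContours(m,0,cv2.CHAIN_APPROX_NONE);c=max(cs,key=cv2.contourArea)
h=cv2.convexHull(c)[:,0]
W=np.array([ray("top",p,30)[:2] for p in c[:,0]])
(cx,cy),r=cv2.minEnclosingCircle(W.astype(np.float32))
from scipy.optimize import least_squares
f=least_squares(lambda p:np.hypot(W[:,0]-p[0],W[:,1]-p[1])-p[2],[cx,cy,140],loss="soft_l1",f_scale=2).x
print("disc",f,cx,cy,r)
def dark(u0,v0,z,rad=11,th=75):
    mm=((V<th)&(np.hypot(u-u0,v-v0)<rad)).astype(np.uint8)
    cs,_=cv2.findContours(mm,0,cv2.CHAIN_APPROX_NONE);c=max(cs,key=cv2.contourArea)
    w=np.array([ray("top",p,z)[:2] for p in c[:,0]],np.float32)
    q=least_squares(lambda p:np.hypot(w[:,0]-p[0],w[:,1]-p[1])-p[2],[*w.mean(0),24],loss="soft_l1").x
    return q
for n,a in dict(tall=(232,231,110),spare=(266,168,70),j1=(345,164,100),j2=(342,214,100),j3=(394,217,100)).items():
    q=dark(*a);d=q[:2]-f[:2];print(n,q,"rel",np.hypot(*d),np.degrees(np.arctan2(d[1],d[0])))
# handle
hm=(P[...,2]>165)&(P[...,2]<205)&(abs(u-368)<30)&(abs(v-190)<30)
w=P[hm][:,:2];print("handle n",len(w),w.mean(0),P[hm][:,2].mean());
mm=((V<75)&(P[...,2]>150)&(abs(u-368)<20)&(v<208)&(v>160)).astype(np.uint8)
w=np.array([ray("top",(x,y),194)[:2] for y,x in np.argwhere(mm)],np.float32)
print(cv2.minAreaRect(w))
# label holder top edge: bright pixels, z=44
lm=(V>170)&(abs(u-347)<15)&(abs(v-243)<10)
w=np.array([ray("top",(x,y),44)[:2] for y,x in np.argwhere(lm)],np.float32);print("label",len(w),cv2.minAreaRect(w),w.mean(0))
d=w.mean(0)-f[:2];print(np.hypot(*d),np.degrees(np.arctan2(d[1],d[0])))
print("label depth",P[243,337:358].round()[:, :])
# ring
for th in(25,):
    g=cv2.cvtColor(b.astype(np.uint8),cv2.COLOR_BGR2GRAY)
    rm=((g<118)&(np.hypot(u-393,v-171)<12));
    w=np.array([ray("top",(x,y),50)[:2] for y,x in np.argwhere(rm)])
    q=least_squares(lambda p:np.hypot(w[:,0]-p[0],w[:,1]-p[1])-p[2],[*w.mean(0),28],loss="soft_l1").x
    d=q[:2]-f[:2];print("ring",q,np.hypot(*d),np.degrees(np.arctan2(d[1],d[0])))
E
```

```text
disc [555.87829417 -99.43708727 136.8924704 ] 556.27734375 -100.196044921875 140.6953887939453
tall [427.56160854 285.60519673  20.24184477] rel 405.86048375785106 108.43083159972008
spare [620.12184222 203.44055888  21.74125266] rel 309.61605579213045 78.02445143458587
j1 [630.51182833 -28.00507092  21.32057415] rel 103.30874784168991 43.744371339373096
j2 [482.67395394 -22.41376225  21.1405172 ] rel 106.26131952215366 133.5437795833659
j3 [ 477.20252982 -168.35191978   21.96941598] rel 104.5902960899849 -138.7837570126311
handle n 168 [555.23546068 -98.87187713] 192.38120162417778
((569.573974609375, -85.97032165527344), (97.67903137207031, 49.842254638671875), 36.02369689941406)
label 21 ((398.861083984375, -34.489288330078125), (47.021697998046875, 3.7898387908935547), 69.63735961914062) [399.04706 -33.69493]
170.05313203180077 157.25703431309677
label depth [[411. -10.  -3.]
 [407. -12.  44.]
 [407. -15.  44.]
 [407. -18.  42.]
 [411. -22.   3.]
 [410. -25.  11.]
 [411. -28.   4.]
 [410. -31.  13.]
 [411. -34.   9.]
 [411. -37.   5.]
 [411. -40.  10.]
 [410. -43.  14.]
 [411. -46.   5.]
 [410. -49.  12.]
 [410. -52.  12.]
 [411. -55.   8.]
 [410. -58.  14.]
 [411. -61.   8.]
 [411. -64.   7.]
 [412. -68.   1.]
 [411. -70.   7.]]
ring [ 622.80107037 -175.3984893    27.4724734 ] 101.23632041834934 -48.61961689782878
```

```bash
cat >> h.py <<'E'
def down(a):
    c,s=np.cos(a),np.sin(a);return np.array([[c,s,0],[s,-c,0],[0,0,-1.]])
def wgrab(name):
    s=sensors.read_state();p,d=optics.grab_frame("wrist")
    cv2.imwrite(f"pics/{name}.png",p[:,:,::-1]);np.savez(f"pics/{name}.npz",d=d,pos=s["eef_pos"],rot=s["eef_rot"]);return p,d
def wray(name,uv,z):
    f=np.load(f"pics/{name}.npz");c=optics.camera_params("wrist");T=c["T_tool_cam"]
    d=f["rot"]@T[:3,:3]@np.linalg.solve(c["mtx"],[uv[0],uv[1],1.]);o=f["pos"]+f["rot"]@T[:3,3]
    return o+d*(z-o[2])/d[2]
def wproj(name,X):
    f=np.load(f"pics/{name}.npz");c=optics.camera_params("wrist");T=c["T_tool_cam"]
    x=T[:3,:3].T@(f["rot"].T@(np.asarray(X,float)-f["pos"])-T[:3,3]);x=c["mtx"]@x;return x[:2]/x[2]
E
python3 - <<'E'
from h import *
print(sensors.read_state()["eef_rot"].round(3))
for a in(0,np.pi,-1.57,1.57): print(a,ctrl.solve_ik([520,-100,420],down(a)))
E
```

```text
[[ 0.966  0.258 -0.   ]
 [ 0.258 -0.966  0.002]
 [ 0.    -0.002 -1.   ]]
0 [-3.53502410e-01  3.24656699e-02  1.40423223e+00 -4.44089210e-16
  1.70489475e+00  1.21729392e+00]
3.141592653589793 [-3.53502410e-01  3.24656699e-02  1.40423223e+00 -4.44089210e-16
  1.70489475e+00 -1.92429874e+00]
-1.57 [-3.53502410e-01  3.24656699e-02  1.40423223e+00 -4.44089210e-16
  1.70489475e+00  2.78729392e+00]
1.57 [-3.53502410e-01  3.24656699e-02  1.40423223e+00 -4.44089210e-16
  1.70489475e+00 -3.52706084e-01]
```

```bash
python3 - <<'E'
from h import *
ctrl.move_ptp([520,-100,420],down(0)); wgrab("w1"); print(sensors.read_state()["t"])
ctrl.move_ptp([430,286,330],down(-0.6)); wgrab("w2"); print(sensors.read_state()["t"])
E
```

```text
2.3333
3.8917
```

View pics/w1.png

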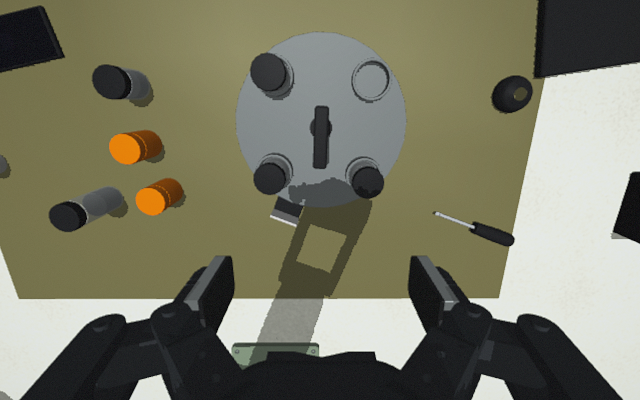

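View pics/w2.png

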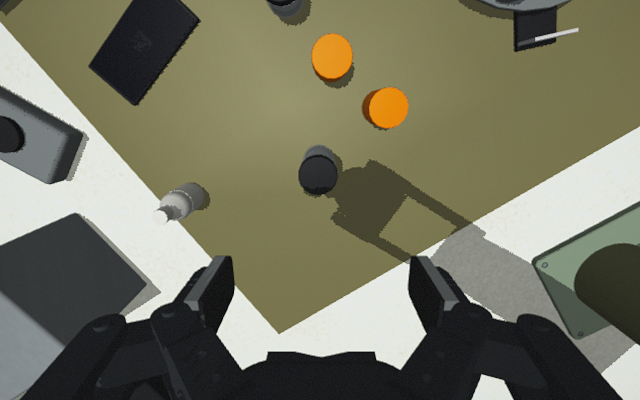

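```bash
python3 - <<'E'
from h import *
from scipy.optimize import least_squares
fit=lambda w,r0:least_squares(lambda p:np.hypot(w[:,0]-p[0],w[:,1]-p[1])-p[2],[*w.mean(0),r0],loss="soft_l1").x
def cont(m): 
    cs,_=cv2.findContours(m.astype(np.uint8),0,cv2.CHAIN_APPROX_NONE);return max(cs,key=cv2.contourArea)[:,0]
v,u=np.mgrid[:400,:640]
W=lambda n,c,z:np.array([wray(n,p,z)[:2] for p in c],np.float32)
im=cv2.imread("pics/w2.png").astype(int);V=im.max(-1)
c=cont((V<60)&(np.hypot(u-318,v-174)<26));print("tall",fit(W("w2",c,110),23),c.min(0),c.max(0))
im=cv2.imread("pics/w1.png").astype(int);V=im.max(-1)
m=((im[...,2]-im[...,0])<14)&(V>75)&(v<190)&(np.hypot(u-321,v-120)<95)
m=cv2.morphologyEx(m.astype(np.uint8),cv2.MORPH_OPEN,np.ones((3,3)))
c=cont(m);c=c[c[:,1]<175];D=fit(W("w1",c,30),140);print("disc",D)
hm=(V<60)&(abs(u-321)<12)&(v>100)&(v<172);c=cont(hm);hr=cv2.minAreaRect(W("w1",c,194));print("handle",hr,c.min(0),c.max(0))
h=[wray("w1",p,194)[:2] for p in((321.2,108),(320,166))];
A=np.array(hr[0])
for n,a in dict(j1=(269,71),j2=(271,178),j3=(368,182),tall=(69,216)).items():
    c=cont((V<60)&(np.hypot(u-a[0],v-a[1])<22));q=fit(W("w1",c,110 if n=="tall" else 100),24)
    for nm,o in(("disc",D[:2]),("hand",A)):
        d=q[:2]-o;print(n,q.round(1),nm,np.hypot(*d).round(1),np.degrees(np.arctan2(d[1],d[0])).round(2))
big=cv2.resize(cv2.imread("pics/w1.png")[30:240,225:415],None,fx=2.8,fy=2.8,interpolation=cv2.INTER_CUBIC)
cv2.imwrite("pics/w1c.png",big)
E
```

```text
tall [432.06392014 287.55248914  22.56440238] [299 154] [337 194]
disc [ 565.43549186 -105.80114058  132.23083804]
handle ((560.5319213867188, -101.92485809326172), (22.203569412231445, 68.36878204345703), 89.3003158569336) [311 106] [331 168]
j1 [636.5 -31.9  23.2] disc 102.5 46.12
j1 [636.5 -31.9  23.2] hand 103.3 42.67
j2 [491.1 -25.5  23.4] disc 109.5 132.8
j2 [491.1 -25.5  23.4] hand 103.3 132.27
j3 [ 484.6 -170.8   23.8] disc 103.8 -141.21
j3 [ 484.6 -170.8   23.8] hand 102.6 -137.8
tall [435.2 281.3  25.7] disc 408.4 108.6
tall [435.2 281.3  25.7] hand 403.2 108.11
```

View pics/w1c.png

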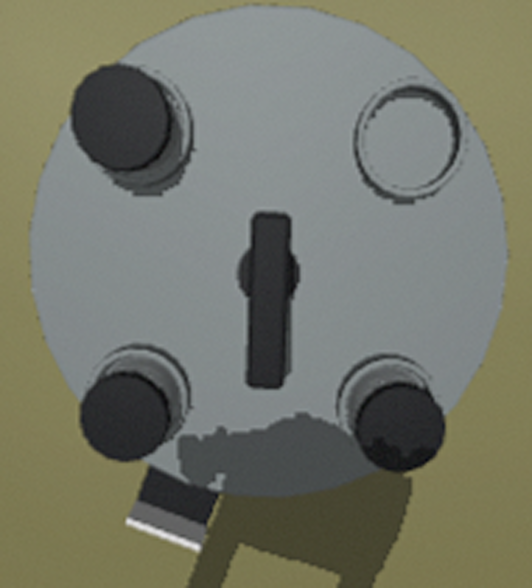

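```bash
cat >> h.py <<'E'
from scipy.optimize import least_squares
fit=lambda w,r0:least_squares(lambda p:np.hypot(w[:,0]-p[0],w[:,1]-p[1])-p[2],[*w.mean(0),r0],loss="soft_l1").x
def cont(m): 
    cs,_=cv2.findContours(m.astype(np.uint8),0,cv2.CHAIN_APPROX_NONE);return max(cs,key=cv2.contourArea)[:,0]
v,u=np.mgrid[:400,:640]
W=lambda n,c,z:np.array([wray(n,p,z)[:2] for p in c],np.float32)
def lid(n,X,z,r=30):
    V=cv2.imread(f"pics/{n}.png").astype(int).max(-1);a=wproj(n,[*X,z])
    c=cont((V<60)&(np.hypot(u-a[0],v-a[1])<r));return fit(W(n,c,z),24)
E
python3 - <<'E'
from h import *
ctrl.move_ptp([430,286,330],down(-0.6+np.pi)); wgrab("w3")
for n in("w2","w3"): print(n,lid(n,(430,286),110))
ctrl.move_ptp([600,-140,360],down(-0.8+np.pi)); wgrab("w4")
ctrl.move_ptp([600,-140,360],down(-0.8)); wgrab("w5"); print(sensors.read_state()["t"])
E
```

```text
w2 [432.94204068 289.4874351   22.56079536]
w3 [429.63853191 289.36950023  22.27680982]
11.025
```

View pics/w4.png

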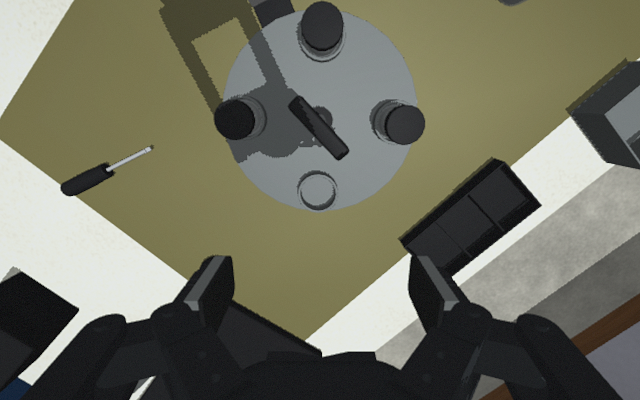

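View pics/w5.png

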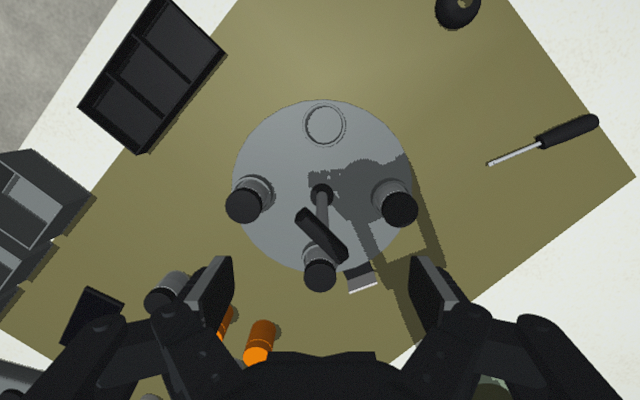

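```bash
python3 - <<'E'
from h import *
A=[cv2.resize(cv2.imread(f"pics/w{k}.png")[y-30:y+30,x-35:x+35],None,fx=5.6,fy=5.6,interpolation=cv2.INTER_NEAREST) for k,x,y in((4,318,190),(5,325,124))]
cv2.imwrite("pics/rings.png",np.hstack(A))
E
```

```text
(no output)
```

View pics/rings.png

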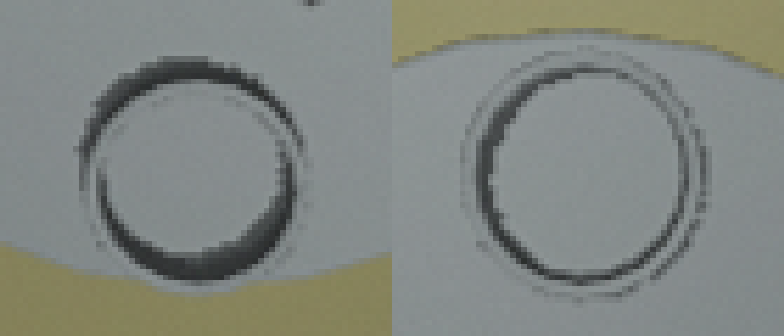

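```bash
python3 - <<'E'
from h import *
fp=[wray(n,p,50) for n,p in(("w4",(317.4,191.8)),("w5",(324,124.3)))];print("ring",fp)
F=np.mean(fp,0)[:2]
guess=dict(j1=(635,-30),j2=(488,-25),j3=(483,-170))
J={}
for n in("w1","w4","w5"):
    for k,g in guess.items():
        try:
            q=lid(n,g,100,22);J.setdefault(k,[]).append(q[:2]);print(n,k,q.round(1))
        except Exception as e: print(n,k,e)
# handle ends, disc
for n in("w4","w5"):
    im=cv2.imread(f"pics/{n}.png").astype(int);V=im.max(-1);a=wproj(n,[558,-100,194])
    c=cont((V<50)&(np.hypot(u-a[0],v-a[1])<42));r=cv2.minAreaRect(W(n,c,194));print(n,"handle",r,a)
    for p in(dict(w4=[(296,101),(341,155)],w5=[(304,213),(341,258)])[n]): print(wray(n,p,194)[:2])
    m=((im[...,2]-im[...,0])<14)&(V>60)&(np.hypot(u-320,v-(115 if n=="w4" else 185))<105)
    c=cont(cv2.morphologyEx(m.astype(np.uint8),cv2.MORPH_OPEN,np.ones((3,3))));print("disc",fit(W(n,c,30),140))
for k in J: print(k,np.mean(J[k],0))
# label holder top (z=44): bright pixels
for n,uv in(("w1",(287,221)),("w5",(362,283))):
    im=cv2.imread(f"pics/{n}.png").astype(int);V=im.max(-1)
    m=(V>165)&(np.hypot(u-uv[0],v-uv[1])<22)&((im[...,2]-im[...,0])<25)
    w=W(n,np.argwhere(m)[:,::-1],44);print(n,"label",len(w),cv2.minAreaRect(w),w.mean(0))
E
```

```text
ring [array([ 629.448351  , -174.62282178,   50.        ]), array([ 631.27139149, -179.7743166 ,   50.        ])]
w1 j1 [636.7 -31.9  23.2]
w1 j2 [491.3 -25.4  23.4]
w1 j3 [ 484.8 -170.8   23.8]
w4 j1 [635.9 -29.3  23.6]
w4 j2 [489.4 -24.4  21.7]
w4 j3 [ 484.1 -168.5   23.7]
w5 j1 [637.2 -33.5  24. ]
w5 j2 [491.8 -27.3  24.8]
w5 j3 [ 485.5 -172.9   24.3]
w4 handle ((560.0421752929688, -98.45579528808594), (16.655263900756836, 68.54954528808594), 87.34130859375) [316.32770368 127.64725148]
[528.90068253 -95.94267213]
[ 592.07982661 -101.89571066]
disc [560.66868104 -99.31523828 136.6854874 ]
w5 handle ((562.5032348632812, -104.74462127685547), (20.34244728088379, 71.6985092163086), 86.20740509033203) [322.26371148 241.77522294]
[ 593.17593351 -109.96973082]
[ 530.78333407 -100.26501638]
disc [ 560.62599897 -102.08694144  137.285473  ]
j1 [636.5962536  -31.55083315]
j2 [490.81391273 -25.70979087]
j3 [ 484.80573774 -170.73998998]
w1 label 68 ((401.69482421875, -34.4794921875), (47.685707092285156, 4.607434272766113), 67.10794830322266) [401.7445  -34.52054]
w5 label 71 ((400.6222229003906, -35.094200134277344), (48.78476333618164, 4.433252334594727), 67.35873413085938) [400.57965 -35.19371]
```

```bash
python3 - <<'E'
from h import *
X=np.array([431.2,288.7]); zg=75+6
ctrl.move_ptp([*X,250],down(2.77))
ctrl.move_l([*X,zg],vel=150)
ctrl.gripper_to(44,20); s=sensors.read_state(); print(s["grip_width"],s["force"],s["t"])
ctrl.gripper_to(70)
ctrl.move_ptp([*X,zg],down(1.2))
ctrl.gripper_to(40,40); s=sensors.read_state(); print(s["grip_width"],s["force"],s["eef_pos"],s["t"])
ctrl.move_l([*X,230],vel=150)
s=sensors.read_state(); print(s["grip_width"],s["force"],s["t"])
wgrab("w6"); p,d=optics.grab_frame("scene");cv2.imwrite("pics/s1.png",p[60:280,200:480,::-1])
E
```

```text
45.48789690620007 [-0.15820584  1.33698564  2.89221153] 15.1
45.01678893089337 [-0.19359414 -0.06428045  0.62731888] [431.45346162 288.81355938  81.18889359] 17.2083
45.41830338818527 [ 0.53104504 -0.39081331 -1.864508  ] 18.35
```

View pics/w6.png

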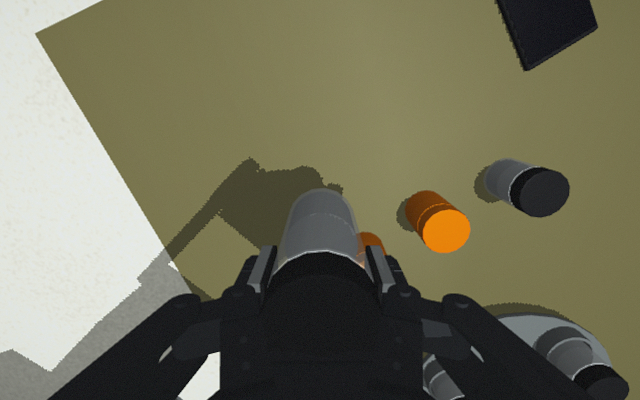

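View pics/s1.png

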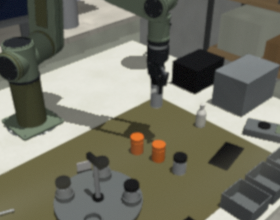

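```bash
python3 - <<'E'
from h import *
F=[631.3,-178.2]
ctrl.move_l([431,289,330],vel=250)
ctrl.move_ptp([*F,330],down(-0.827))
ctrl.move_l([*F,148],vel=150); ctrl.hold(0.2)
wgrab("w7"); s=sensors.read_state(); print(s["eef_pos"],s["t"],s["grip_width"])
for n in("scene","top"):
    p,d=optics.grab_frame(n);cv2.imwrite(f"pics/{n}2.png",p[:,:,::-1])
a=cv2.imread("pics/scene2.png")[200:310,235:365];cv2.imwrite("pics/scene2c.png",cv2.resize(a,None,fx=5,fy=5,interpolation=cv2.INTER_CUBIC))
E
```

```text
[ 631.72796557 -178.36382352  148.86079686] 22.4583 45.141271173631026
```

View pics/w7.png

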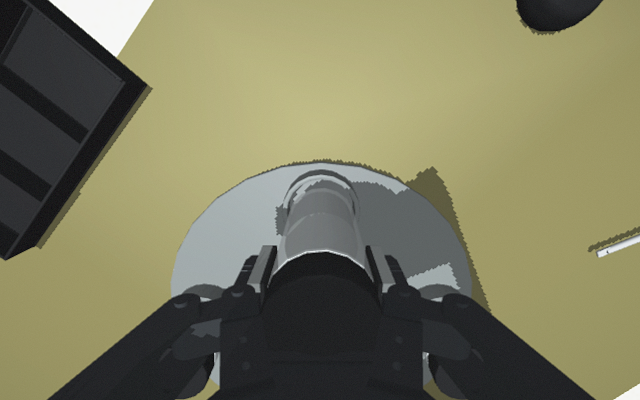

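View pics/scene2c.png

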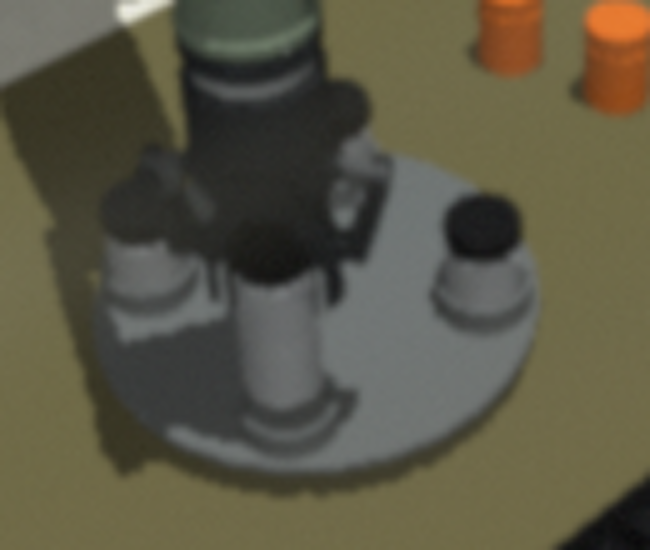

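```bash
python3 - <<'E'
from h import *
a=cv2.imread("pics/w7.png")[150:260,255:385]
a=cv2.convertScaleAbs(a,alpha=1.7)
cv2.imwrite("pics/w7c.png",cv2.resize(a,None,fx=5,fy=5,interpolation=cv2.INTER_NEAREST))
F=np.array([631.7,-178.4]);r=np.array([np.cos(-.827),np.sin(-.827)]);t=np.array([-r[1],r[0]])
# predicted far points: ring inner/outer far edges at z50, jar bottom far edge z=149-81=68
for nm,R,z in(("in",26,50),("out",30,50),("jar",23,68)):
    for k in(-60,-30,0,30,60):
        k=np.radians(k);print(nm,wproj("w7",[*(F+R*(r*np.cos(k)+t*np.sin(k))),z]).round(1))
E
```

```text
in [350.  195.3]
in [337.5 183. ]
in [319.9 178.4]
in [302.4 183. ]
in [289.9 195.3]
out [354.7 192.7]
out [340.3 178.4]
out [319.9 173.1]
out [299.6 178.5]
out [285.2 192.8]
jar [348.5 204.9]
jar [336.6 193.3]
jar [319.8 189. ]
jar [303.1 193.3]
jar [291.2 204.9]
```

View pics/w7c.png

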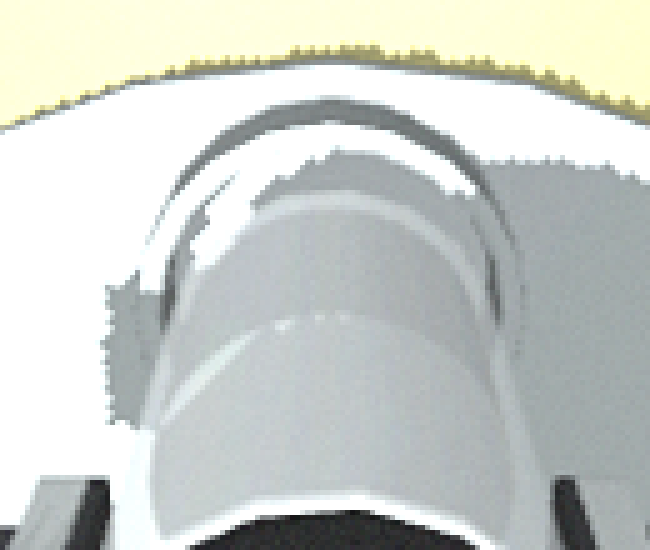

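```bash
python3 - <<'E'
from h import *
F=[630.1,-177.0]
ctrl.move_l([*F,142],vel=60); ctrl.hold(0.2)
s=sensors.read_state(); print(s["eef_pos"],s["force"])
hit=ctrl.move_l([*F,106],vel=30,threshold=5)
s=sensors.read_state(); print(hit,s["eef_pos"],s["force"],s["wrist_torque"],s["t"],s["grip_width"])
wgrab("w8");a=cv2.imread("pics/w8.png")[130:270,240:400]
cv2.imwrite("pics/w8c.png",cv2.resize(cv2.convertScaleAbs(a,alpha=1.7),None,fx=4,fy=4,interpolation=cv2.INTER_NEAREST))
E
```

```text
[ 630.17041836 -177.02091142  141.99878894] [ 0.01049216  1.21867714 -1.66215151]
True [ 629.89637551 -176.80904302  111.19659353] [-0.56085677  0.33178545  4.44939631] [0.11777962 0.00372021 0.01417793] 23.95 45.29637808008206
```

View pics/w8c.png

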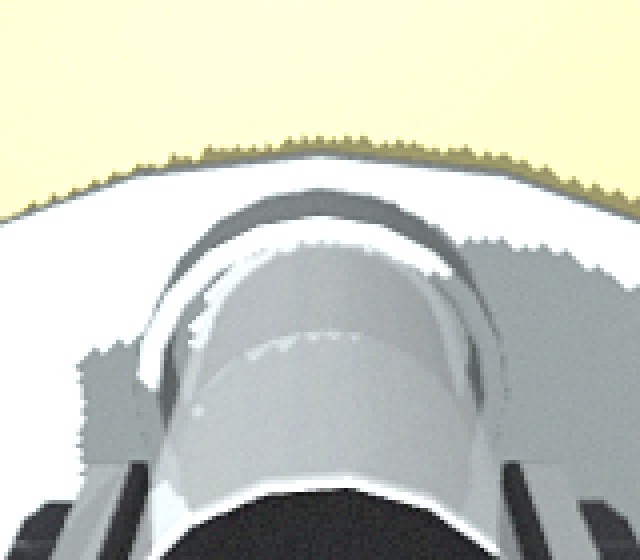

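```bash
python3 - <<'E'
from h import *
ctrl.gripper_to(75); s=sensors.read_state(); x=s["eef_pos"];print(x,s["force"])
ctrl.move_l([x[0],x[1],300],vel=150)
ctrl.move_ptp([561,-101.5,330],down(np.radians(177.6))); wgrab("w9"); print(sensors.read_state()["t"])
E
```

```text
[ 628.13586138 -176.2016422   108.7928409 ] [ 0.3156574  -0.42579759 -0.059377  ]
29.0917
```

View pics/w9.png

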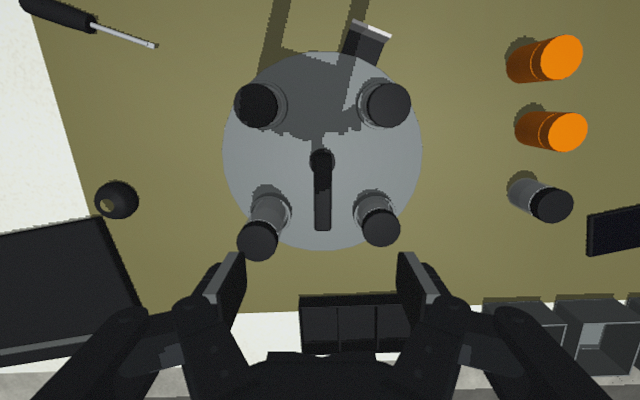

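```bash
python3 - <<'E'
from h import *
q=lid("w9",(630,-177),140,24);print("tall",q)
for k,g in dict(j1=(635,-30),j2=(488,-25),j3=(483,-170)).items(): print(k,lid("w9",g,100,22))
V=cv2.imread("pics/w9.png").max(-1);a=wproj("w9",[561,-101.5,194]);print(a)
c=cont((V<52)&(abs(u-321)<13)&(v>165)&(v<240));r=cv2.minAreaRect(W("w9",c,194));print(r)
E
```

```text
tall [ 626.6230055  -177.31308091   23.73638121]
j1 [633.38219315 -31.6355523   24.2611119 ]
j2 [488.22643246 -25.30670833  22.89154019]
j3 [ 483.15020934 -170.28288711   22.82077819]
[322.07091237 196.77544698]
((563.1066284179688, -102.09805297851562), (17.905214309692383, 59.089935302734375), 87.54143524169922)
```

```bash
python3 - <<'E'
from h import *
P=[560.8,-101.5]
R=down(np.radians(177.55))
ctrl.gripper_to(50)
print(ctrl.move_l([*P,189],rot=R,vel=150,threshold=15))
s=sensors.read_state();print(s["eef_pos"],s["force"])
ctrl.gripper_to(10,25); s=sensors.read_state();print(s["eef_pos"],s["force"],s["wrist_torque"],s["grip_width"],s["t"])
p,d=optics.grab_frame("scene");cv2.imwrite("pics/s3.png",cv2.resize(p[180:310,230:400,::-1],None,fx=4,fy=4,interpolation=cv2.INTER_CUBIC))
E
```

```text
False
[ 561.64987443 -101.78383221  190.1937051 ] [ 0.64212117  0.14962328 -0.28729902]
[ 561.50535185 -100.30395981  190.26001104] [-0.39234824  5.09669185  4.5424845 ] [ 0.66582128 -0.01666059 -0.04118839] 15.766784454195815 30.95
```

View pics/s3.png

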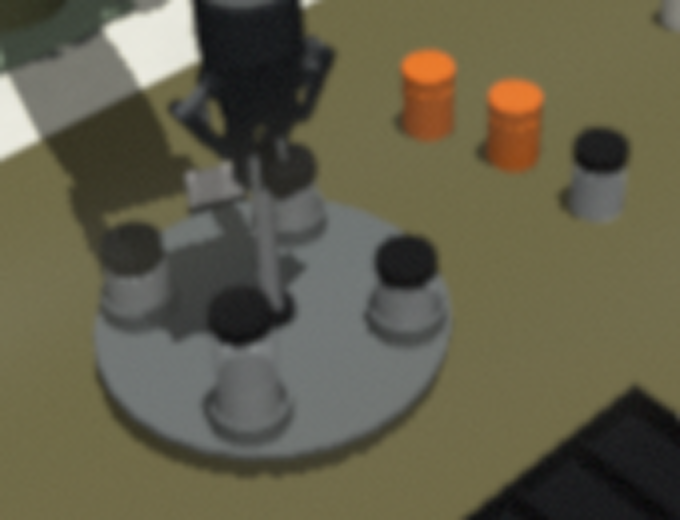

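```bash
python3 - <<'E'
from h import *
ctrl.gripper_to(10,40)
P=np.array([560.8,-100.3])
a0,a1=177.55,177.55-155.2
for a in np.linspace(a0,a1,6)[1:-1]:
    ctrl.move_ptp([*P,189],down(np.radians(a)))
    s=sensors.read_state(); f=s["force"];R=s["eef_rot"]
    y=R[:,1]; P=P+0.25*(f@y)*y[:2]   # ease along jaw axis
    print(round(a,1),np.degrees(np.arctan2(R[1,0],R[0,0])).round(2),s["eef_pos"].round(1),f.round(1),s["wrist_torque"].round(2),s["grip_width"].round(1),P.round(1),s["t"])
p,d=optics.grab_frame("scene");cv2.imwrite("pics/s4.png",cv2.resize(p[180:310,230:400,::-1],None,fx=4,fy=4,interpolation=cv2.INTER_CUBIC))
E
```

```text
Traceback (most recent call last):
AttributeError: 'float' object has no attribute 'round'
```

```bash
python3 - <<'E'
from h import *
P=np.array([560.8,-100.3])
s=sensors.read_state();print(s["eef_pos"],s["force"],s["grip_width"],s["t"])
a0,a1=177.55,177.55-155.2
for a in np.linspace(a0,a1,6)[1:-1]:
    ctrl.move_ptp([*P,189],down(np.radians(a)))
    s=sensors.read_state(); f=s["force"];R=s["eef_rot"]
    y=R[:,1]; P=P+0.25*(f@y)*y[:2]
    print(round(a,1),float(np.degrees(np.arctan2(R[1,0],R[0,0]))),s["eef_pos"].round(1),f.round(1),s["wrist_torque"].round(2),s["grip_width"],P.round(1),s["t"])
p,d=optics.grab_frame("scene");cv2.imwrite("pics/s4.png",cv2.resize(p[180:310,230:400,::-1],None,fx=4,fy=4,interpolation=cv2.INTER_CUBIC))
E
```

```text
[ 561.30228967 -100.96845088  190.30397244] [-2.05756542 -0.17105595  5.12457523] 15.029082410623047 31.8
146.5 146.63910490627057 [ 561.3 -101.   190.3] [-3.   0.5  6.1] [-0.02  0.26 -0.02] 15.896742869675556 [ 560.6 -100.6] 32.05
115.5 115.59341117796863 [ 560.7 -101.5  190.3] [-3.2 -0.8  6.1] [-0.12  0.47 -0.04] 15.259772019339621 [ 559.9 -100.9] 32.6333
84.4 84.55816911668109 [ 560.  -101.6  190.3] [-2.5 -0.8  5.9] [-0.08  0.51 -0.08] 15.482843055453026 [ 559.3 -100.9] 33.2167
53.4 53.525579269081156 [ 559.2 -101.3  190.3] [-2.8  0.6  6.3] [ 0.01  0.59 -0.05] 15.662625303764562 [ 558.8 -100.5] 33.8
```

View pics/s4.png

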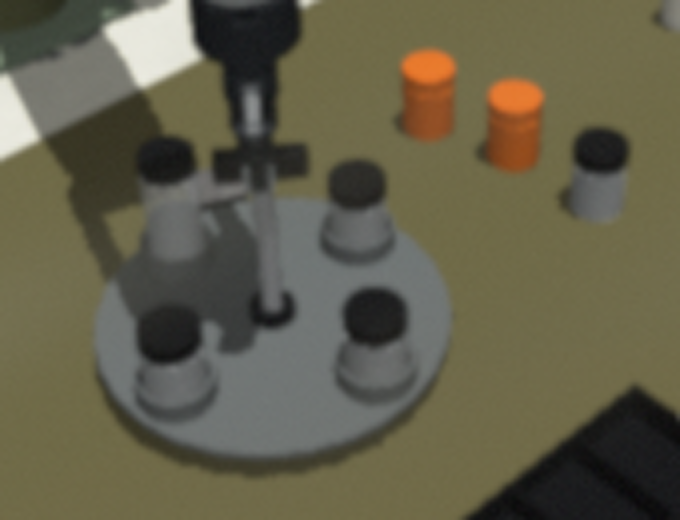

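```bash
python3 - <<'E'
from h import *
ctrl.move_ptp([560.3,-101.0,189],down(np.radians(177.55-155.2))); ctrl.hold(0.3)
s=sensors.read_state();R=s["eef_rot"]
print(float(np.degrees(np.arctan2(R[1,0],R[0,0]))),s["eef_pos"],s["force"],s["wrist_torque"],s["grip_width"],s["t"])
for n in("scene","top"):
    p,d=optics.grab_frame(n);cv2.imwrite(f"pics/{n}5.png",p[:,:,::-1]);np.save(f"pics/{n}5.npy",d)
wgrab("w10")
a=cv2.imread("pics/top5.png")[140:260,300:440];cv2.imwrite("pics/top5c.png",cv2.resize(a,None,fx=5,fy=5,interpolation=cv2.INTER_CUBIC))
a=cv2.imread("pics/scene5.png")[170:310,230:400];cv2.imwrite("pics/scene5c.png",cv2.resize(a,None,fx=4,fy=4,interpolation=cv2.INTER_CUBIC))
E
```

```text
22.503956028705762 [ 558.80637279 -100.74166384  190.27275827] [-7.86631098  2.4162274  11.12269399] [ 0.17605322  1.14561105 -0.02115259] 15.243756610513415 34.7333
```

View pics/top5c.png

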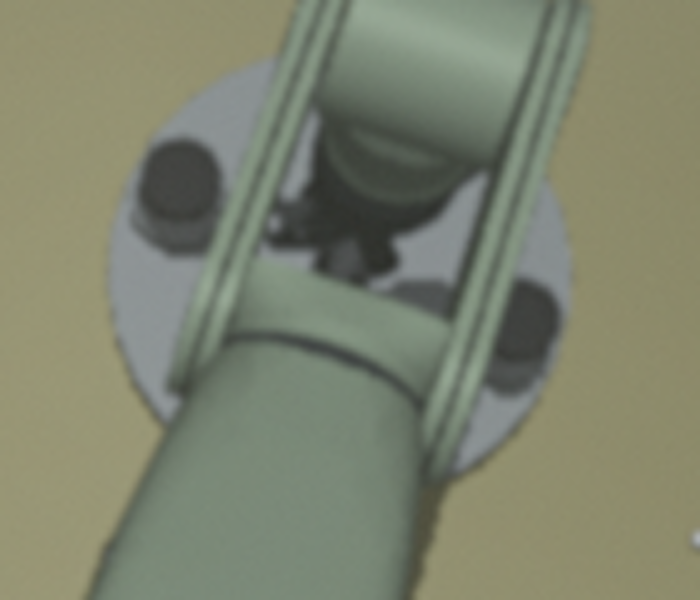

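View pics/scene5c.png

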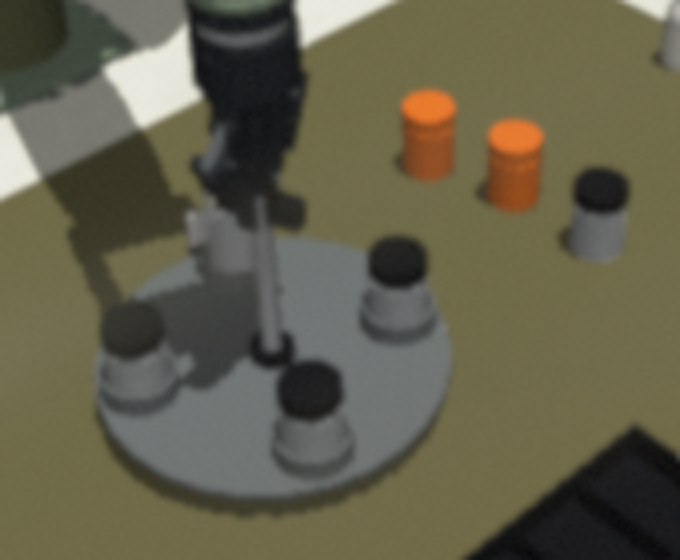

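View pics/w10.png

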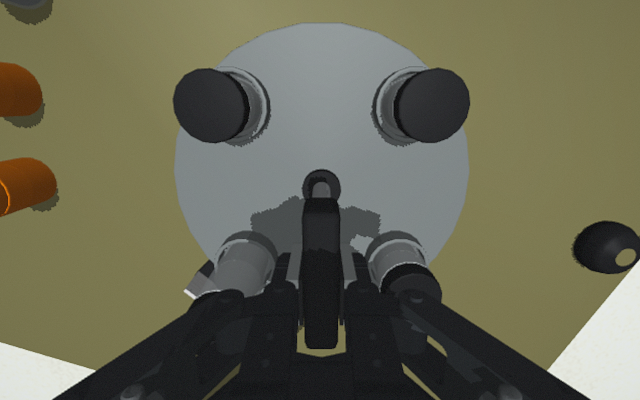

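```bash
python3 - <<'E'
from h import *
V=cv2.imread("pics/top5.png").astype(int).max(-1)
q=[]
for a in((336,175.5),(404,204)):
    c=cont((V<75)&(np.hypot(u-a[0],v-a[1])<10)); w=np.array([ray("top",p,100)[:2] for p in c]);q.append(fit(w,22));print(q[-1])
d=q[0]-q[1];print("diag top",np.degrees(np.arctan2(d[1],d[0])),np.hypot(*d[:2])/2)
V=cv2.imread("pics/w10.png").astype(int).max(-1);q=[]
for a in((211,105),(432,105)):
    c=cont((V<62)&(np.hypot(u-a[0],v-a[1])<42)); q.append(fit(W("w10",c,100),24));print(q[-1])
d=q[0]-q[1];print("chord wrist",np.degrees(np.arctan2(d[1],d[0])),np.hypot(*d[:2]))
# disc center seen by wrist; label corner
im=cv2.imread("pics/scene5.png");V=im.astype(int).max(-1)
E
```

```text
[592.92770243  -2.62513543  21.68596334]
[ 512.4509288  -199.07938944   18.9363078 ]
diag top 67.7237182887048 106.14940533419023
[600.88522956  -6.06815754  23.99040629]
[ 655.91096487 -139.339042     23.87566263]
chord wrist 112.43506452803747 144.18377229286756
```

```bash
python3 - <<'E'
from h import *
for n,uv in(("w9",(372,30)),("w1",(287,221)),("w5",(362,283))):
    im=cv2.imread(f"pics/{n}.png").astype(int);V=im.max(-1)
    m=(V>165)&(np.hypot(u-uv[0],v-uv[1])<24)&((im[...,2]-im[...,0])<25)
    w=W(n,np.argwhere(m)[:,::-1],44)
    ax=(lid(n,(635,-30),100,22)+lid(n,(483,-170),100,22))[:2]/2
    d=w.mean(0)-ax;print(n,len(w),cv2.minAreaRect(w),ax,np.hypot(*d),np.degrees(np.arctan2(d[1],d[0])))
ctrl.move_ptp([559.8,-100.9,189.5],down(np.radians(22.3))); ctrl.hold(0.5)
s=sensors.read_state();R=s["eef_rot"]
print(float(np.degrees(np.arctan2(R[1,0],R[0,0]))),s["eef_pos"],s["force"],s["wrist_torque"],s["grip_width"],s["t"],abs(s["qvel"]).max())
E
```

```text
w9 99 ((405.5760192871094, -24.54391098022461), (30.314924240112305, 3.9841325283050537), 67.61837005615234) [559.04037879 -99.80716254] 170.94945657533364 153.84577405201415
w1 68 ((400.4354553222656, -34.13488006591797), (47.694725036621094, 4.609370708465576), 67.11437225341797) [ 559.53461374 -101.00280908] 172.51834193795568 157.20968254641514
w5 71 ((399.96173095703125, -33.995697021484375), (48.79694366455078, 4.434481143951416), 67.38031768798828) [ 560.74559376 -102.16022338] 174.63676038198096 157.06108965717993
22.45617613070082 [ 558.74757247 -100.73929005  190.25215222] [-5.62431173  1.77649957  6.79667297] [0.14701882 0.78896045 0.01995232] 15.384667405379938 35.6333 0.0015991481976736813
```

```bash
python3 - <<'E'
from h import *
p,d=optics.grab_frame("scene");a=p.astype(int);b=cv2.imread("pics/scene0.png")[:,:,::-1].astype(int)
m=(abs(a-b).max(-1)>40).astype(np.uint8);n,_,st,_=cv2.connectedComponentsWithStats(m)
print([x.tolist() for x in st[1:] if x[4]>25])
c=p[190:290,250:330,::-1];cv2.imwrite("pics/fin.png",cv2.resize(c,None,fx=6,fy=6,interpolation=cv2.INTER_CUBIC))
E
```

```text
[[0, 0, 165, 156, 7011], [200, 0, 12, 10, 69], [217, 0, 56, 72, 2303], [190, 18, 36, 58, 790], [263, 50, 16, 11, 74], [245, 71, 70, 156, 4987], [231, 79, 16, 24, 278], [214, 85, 7, 11, 42], [200, 111, 12, 13, 91], [217, 112, 7, 8, 34], [197, 123, 10, 14, 64], [240, 127, 26, 27, 541], [32, 156, 64, 62, 1924], [204, 170, 12, 7, 36], [350, 171, 12, 10, 99], [71, 182, 165, 96, 3297], [256, 185, 14, 12, 93], [236, 198, 42, 43, 857], [301, 216, 8, 9, 26], [322, 229, 15, 12, 137], [256, 234, 38, 39, 561], [258, 236, 12, 9, 85], [324, 240, 15, 12, 139], [321, 256, 19, 10, 49], [299, 260, 17, 16, 217], [284, 274, 14, 7, 35], [282, 284, 17, 7, 41]]
```

View pics/fin.png

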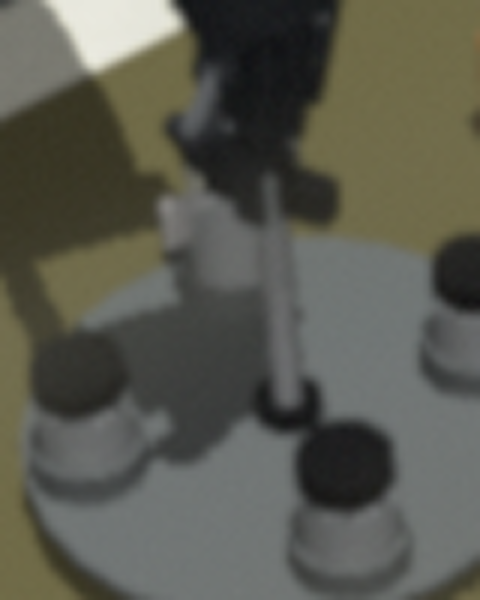

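```bash
python3 - <<'E'
from plant import ctrl,sensors
print(ctrl.finish_job(),sensors.read_state()["t"])
E
```

```text
the job is handed in; nothing more can be done
the job is handed in; nothing more can be done
```

I put the tall jar in the free pocket and turned the carousel about 155° clockwise by the T-handle, so the jar now stands behind the label holder. I handed the job in still gripping the handle (40 N set, opening 15.4 mm), at about 36 s.

**Placing:** the jar touched the pocket floor with the TCP at 111.2 mm (111 expected). After release the wrist camera showed it standing in its ring.

**Front position:** the wrist camera puts the jar at about 157.4°, and the label holder measured 157.1–157.3°. That is within about half a degree, or roughly 1 mm at the jar.

**Other things on the bench:** the last scene picture shows all three squat jars standing. Compared with the first picture, only the arm, its shadows, the carousel and the tall jar had changed.

**Checks that disagreed or were limited:**
- **Top camera offset:** it read about 4–5 mm off the wrist camera in x, so I used the average of opposed wrist views.
- **Top camera angle:** its final reading was 157.7°, with one jar lid partly hidden by the arm.
- **Label holder in one late view:** it was only partly visible there, so that position (153.8°) was discarded. The direction of its edge still agreed.
- **Tall jar at the end:** the gripper and column partly hide it, so I judged its final stance from its visible lower part and the seating check.

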